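Draw the sagging gate bolt over its bent keeper and hold the gate ajar

TASK

On the white specimen box, which a colleague needs to reach into, the gate's bolt sags and its down-turned nose hooks behind the keeper's bent-up lip: take the red knob, lift the bolt until the nose clears the lip while you draw it back right out of the keeper, towards the gate's hinges, never wrenching it against the keeper, and then pull the gate ajar by the same knob, to about 20 degrees. The gate springs shut by itself: finish still gripping the knob, holding the gate still at that opening with the bolt drawn, and leave the brown bottle, the timer and the tape roll where they are.

Things in the scene. Friction and masses are not known exactly. Their poses are not given: they have to be found in the camera images.
- carrier: white specimen box fixed to the bench, 170 (x) x 260 (y) x 135 mm high; origin at the centre of its underside, own z up, own -x is its front with the gate (faces the robot, up to 15 degrees of yaw), own +y is the hinge side. The gate is a 170 mm wide wire leaf on the front, hinged on a vertical axis at own (-92, +95) mm; its steel top plate reaches 156 mm above the bench
- gate_hinge (a point): point on the gate's vertical hinge axis, 139 mm above the bench; axes turn with the gate (when shut they are parallel to the box's); the gate runs from here along its own -y
- knob (a point): centre of the upright red round knob on the steel bolt: 18 mm diameter, 26 mm tall, with a cap 23 mm wide on it (top 16 mm above this point). About 191 mm above the bench, 50 mm above the bolt's axis, clear all round; thin stem below. Own +y is the way the bolt is drawn: along the gate to the hinges (sloping up by 0.10 rad while the bolt sags)
- nose (a point): underside of the bolt's down-turned nose, at the bolt's free end (11 mm wide, 10 mm long along the bolt, 12 mm below the bolt's underside)
- barrel (a joint): tilt of bolt and brass barrel, rad, about a level pivot across the gate 35 mm from the gate's hinge axis, 150 mm above the bench; 0 = sagging, grows as the bolt is lifted, stop at 0.15. The knob is 88 mm along the bolt from the pivot when home, less as it is drawn. Nose clears the lip from about 0.075 (6.5 mm of knob lift; stop at 13 mm). Falls back by its weight, about 3 N at the knob
- bolt (a joint): how far the bolt is drawn, m; 0 = fully home, stop at 0.045. Unless lifted it catches on the lip at about 0.008; the nose is out of the keeper from about 0.028. Friction about 1 N, it stays where left
- gate (a joint): opening of the gate, rad; 0 = shut, grows as its free edge swings out to the front, towards the robot (clockwise seen from above), stop at 1.2. A spring closes it: 0.28 N m when shut, 0.56 N m at 0.35 rad, which is about 7 N at the knob (bolt drawn: about 83 mm from the hinge axis)
- bottle_mid (a point): middle (half-way up) of the loose small brown bottle with black cap, 31 mm wide, 76 mm tall, standing on the bench beyond the keeper side of the box; not to be moved
- timer_mid (a point): middle of the loose white timer, 56x70x20 mm, lying on the bench beyond the hinge side of the box; not to be moved
- tape_mid (a point): middle of the loose tan tape roll, 54 mm wide, 18 mm high, lying on the box roof; not to be moved
- keeper: steel keeper fixed to the box; origin at the middle of the top edge of its bent-up lip (4 mm thick, across the bolt, burred: it grips a nose pulled hard against it), axes as the box's. The sagging bolt's nose hangs about 12 mm below it, on the side away from the hinges. An open-topped channel runs 35 mm beyond the lip; its front cheek keeps the gate shut

How it is judged:
By the outcome, as a careful person would: the job done as asked, in the order asked, and still so for the second after the job is handed in, while the arm keeps its last pose, push and grip.
It also fails if it takes over 38 s, if anything falls off the work surface, if the arm or the gripper's body presses on something with over 40 N, if the wrist force passes 120 N, or if a joint passes its speed limit or range.

ROBOT

A 6-joint arm with a two-finger parallel gripper is mounted at the origin on a cart in front of the work surface, level with it; the furniture and walls round the work are solid. World frame = base frame: x ahead of the robot, y to its left, z up, the work surface at z = 0. Lengths are in mm, angles in rad, forces in N, time in s.
With the tool pointing down it reaches from about 275 to 725 mm from the base axis. Payload 15.9 kg.
Tool frame: the origin (TCP) lies midway between the tips of the shut fingers; the grasp point (between the pads) lies 19 mm behind it; z points along the fingers, y is the line along which they close (so a half turn about z gives the same grasp; the last joint's range is limited). The gripper opens to 85 mm and grips with 20 to 120 N. Pads are 22 mm wide; open, the fingers measure 114 mm over their backs; the gripper's body (76 mm by 85 mm) begins 54 mm behind the grasp point. The pads swing forward as they close: fully open they stand 13 mm farther back than shut.
Start: joints at [1.1, 0.213, -0.034, 1.323, 0, 1.571], TCP at [226.791, 445.591, 231.306] pointing down, gripper open.
Joint ranges: [-2.98, 2.98], [-0.74, 1.72], [-1.14, 1.35], [-2.1, 2.04], [-1.57, 1.44], [-3.14, 3.14]. Speed limits (rad/s): [1.89, 1.89, 2.39, 2.57, 3.14, 3.14].

INTERFACE

Orientations are given as a unit quaternion [w, x, y, z].
In Python, from cell import manip gives the robot as it stands. The module is installed in compiled form; this text tells all that it offers.
- The arm moves only by the tool send_rows, never from a script. Its argument "moves" is a list of rows, each a list of 3 entries, a list of its own where there are three numbers: the finger opening in m, from 0 to 0.0854, then the shift along the world's x, y, z in m, then the turn about the world's z in rad. A call has 1 to 10 rows; each row is the pose to reach, as a shift and turn from the pose commanded when the call began; what a row does not reach only later rows make up. A row lasts 1/12 s, in which the tool goes at most 41.7 mm and 7.16 degrees, less where a joint would pass 70% of its speed; a pose out of reach is approached as far as the arm can. A call with a gripper value outside its range is refused whole. The fingers move at their own pace and stop on an object; the grip force is fixed at half the most. Time passes only in rows, so rows that repeat a pose let the fingers close. It gives the time, the measured TCP pose, the force, the opening and the grip force at its end, in the units of the state.
- manip.get_state(): the state, without advancing time (a new reading comes with each control period).
- manip.read_camera(name): name is "scene" or "side" or "wrist"; returns the picture (384x512x3 uint8, red, green, blue); there is no depth.
- manip.camera_params(name): a dict with "camera_matrix" (3x3 intrinsics, pixels), "camera_from_world" (4x4, takes a point from world to camera coordinates). Camera axes: x right, y down, z forward; pixel columns grow to the right and rows downward; lengths in mm; the calibration is good to about 2 mm. A picture is of the moment at which its call begins: read the wrist's pose just before it. camera_params takes no time and is no camera call; for the wrist camera it gives the pose at the moment of the call.
- manip.hand_in(): hands the job in; it is judged then, once.
The state is a dict: "t": time; "qpos": joint angles; "joint_vel": joint speeds; "effort": joint torques, N m; "tcp_pos": TCP position; "eef_rot": TCP orientation; "contact_force": force on the tool from outside, world axes, zero at the start; "torque": the same for the moment, N m; "gripper_width": finger opening in mm; "grasp_force": force on a finger pad.
Only numpy, scipy, OpenCV 4.12 (cv2) and the standard library are available. Lean on these libraries where they do the work, as an engineer would, in place of code of your own. Each camera call takes 0.05 s, during which the arm holds its last target. There are 200 camera calls.

## Working session

There is one attempt and no reset: what is moved stays moved. The work goes in short steps, Python scripts to look and compute and a tool call to move; the robot and the scene stay as the last step left them, time stands still between calls to the robot, and variables do not carry over. Pictures are saved under pics/ and viewed, at most 10 in all, crops included, and the job is handed in when it is done.

Besides the shell and the picture viewer there is one more tool, called after ">>>" as name(argument=value, ...), one argument or row to a line, values as JSON. send_rows: Moves the arm, as the interface text tells. Its arguments: {"type":"object","properties":{"moves":{"type":"array","items":{"type":"array"}}},"required":["moves"]}

```bash
mkdir -p pics; python3 - <<'E'
from cell import manip
import cv2,numpy as np,json
s=manip.get_state();print({k:np.round(v,3).tolist() for k,v in s.items()})
ims=[]
for n in("scene","side"):
    im=manip.read_camera(n);p=manip.camera_params(n)
    np.savez(n+".npz",im=im,K=p["camera_matrix"],T=p["camera_from_world"])
    print(n,np.round(p["camera_matrix"],1).tolist(),np.round(p["camera_from_world"],3).tolist())
    cv2.imwrite(f"pics/{n}.png",im[:,:,::-1])
E
```

```text
{'t': 0.0, 'qpos': [1.1, 0.213, -0.035, 1.323, -0.0, 1.571], 'joint_vel': [-0.001, -0.0, 0.001, 0.001, -0.001, -0.0], 'effort': [-0.002, -68.617, 48.712, 0.017, -0.0, 0.0], 'tcp_pos': [226.655, 445.306, 230.802], 'eef_rot': [-0.0, 0.233, 0.972, -0.001], 'contact_force': [-0.352, -0.561, 0.391], 'torque': [0.028, -0.036, -0.008], 'grasp_force': 0.0, 'gripper_width': 86.035}
scene [[436.0, 0.0, 264.7], [0.0, 436.0, 188.2], [0.0, 0.0, 1.0]] [[0.722, -0.692, 0.006, -378.038], [-0.409, -0.434, -0.803, 362.415], [0.559, 0.577, -0.596, 887.035], [0.0, 0.0, 0.0, 1.0]]
side [[471.2, 0.0, 251.2], [0.0, 471.2, 193.0], [0.0, 0.0, 1.0]] [[0.92, -0.391, 0.015, -499.062], [-0.16, -0.409, -0.898, 261.401], [0.357, 0.824, -0.439, 1074.142], [0.0, 0.0, 0.0, 1.0]]
```

View pics/scene.png

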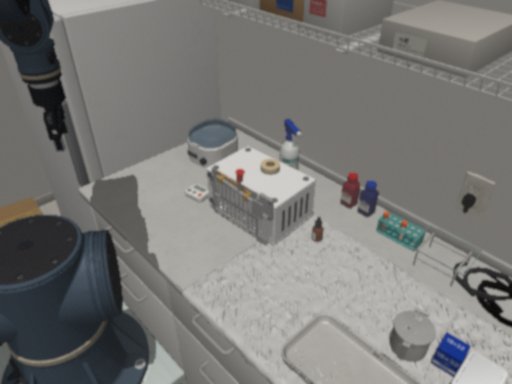

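View pics/side.png

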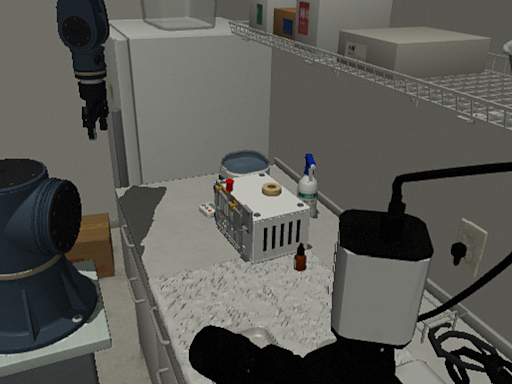

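The scene view has the red knob at about (240,175) and the tape at (270,166). In the side view the knob is at about (229,184) and the tape at (271,188). I'll triangulate both and enlarge crops for the box corners.

```bash
cat > h.py <<'E'
import numpy as np,cv2
def P(K,T): return np.asarray(K)@np.asarray(T)[:3]
def tri(views):  # [(K,T,(u,v))]
    A=[]
    for K,T,(u,v) in views:
        p=P(K,T);A+=[u*p[2]-p[0],v*p[2]-p[1]]
    A=np.array(A);return np.linalg.lstsq(A[:,:3],-A[:,3],rcond=None)[0]
def ray(K,T,uv,z):
    K=np.asarray(K);T=np.asarray(T);R=T[:3,:3];c=-R.T@T[:3,3]
    d=R.T@np.linalg.solve(K,[uv[0],uv[1],1]);return c+d*(z-c[2])/d[2]
def proj(K,T,X):
    q=P(K,T)@np.append(X,1);return q[:2]/q[2]
def red(im,lim=None):
    h=cv2.cvtColor(im,cv2.COLOR_RGB2HSV)
    m=(((h[...,0]<6)|(h[...,0]>174))&(h[...,1]>150)&(h[...,2]>80)).astype(np.uint8)
    n,l,st,c=cv2.connectedComponentsWithStats(m)
    return [(st[i].tolist(),np.round(c[i],1).tolist()) for i in range(1,n) if st[i][4]>15]
E
python3 - <<'E'
from h import *
D={n:np.load(n+".npz") for n in("scene","side")}
out=[]
for n,(x,y,w,h) in dict(scene=(180,135,150,120),side=(190,155,130,110)).items():
    d=D[n];print(n,red(d["im"]))
    c=d["im"][y:y+h,x:x+w]
    cv2.imwrite(f"pics/{n}_c.png",cv2.resize(c,None,fx=5,fy=5,interpolation=cv2.INTER_CUBIC)[:,:,::-1])
E
```

```text
scene [([237, 170, 6, 5, 20], [239.6, 172.2]), ([349, 174, 8, 7, 48], [352.6, 176.8])]
side [([226, 179, 8, 12, 60], [228.9, 183.7])]
```

View pics/scene_c.png

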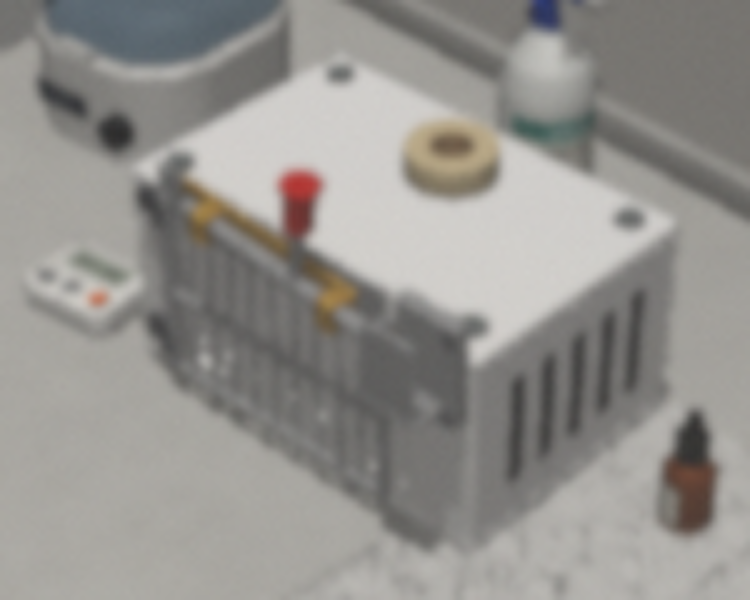

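View pics/side_c.png

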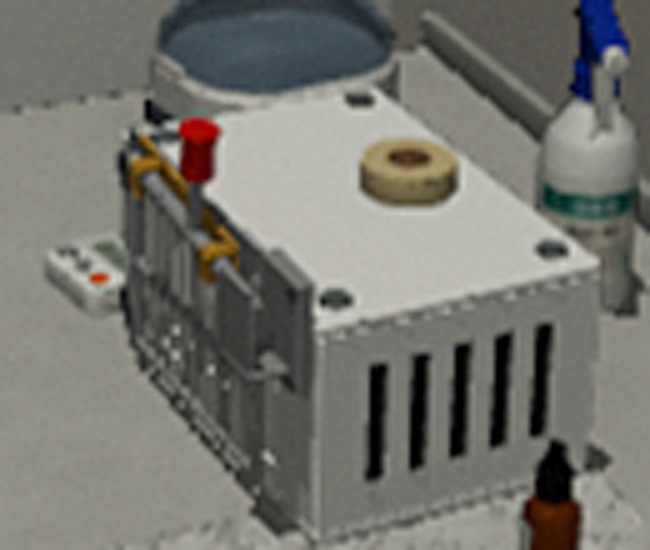

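The crops show the knob from (299,172) to (299,235) in the scene crop, and from (198,118) to (198,183) in the side crop. Roof corners in the scene crop are near (470,362), right (675,225) and back (342,57). In the side crop they are near (318,325) and right (598,262).

```bash
python3 - <<'E'
from h import *
D={n:np.load(n+".npz") for n in("scene","side")}
off=dict(scene=(180,135),side=(190,155))
def full(n,c): return (np.array(c)+.5)/5-.5+off[n]
def v(n,c): d=D[n];return d["K"],d["T"],full(n,c)
def r(a): return np.round(a,1).tolist()
print("knob mid",r(tri([v("scene",(299,204)),v("side",(198,151))])))
print("knob top",r(tri([v("scene",(300,180)),v("side",(199,128))])))
print("tape top",r(tri([v("scene",(451,145)),v("side",(409,158))])))
for nm,a,b in(("near",(470,362),(318,325)),("right",(675,225),(598,262)),):
    print(nm,r(tri([v("scene",a),v("side",b)])))
R={}
for n,l in dict(scene=dict(near=(470,362),right=(675,225),back=(342,57)),side=dict(near=(318,325),right=(598,262),back=(370,88))).items():
    for k,c in l.items():
        R[n,k]=ray(*v(n,c),135);print(n,k,r(R[n,k]))
    a=R[n,"right"]-R[n,"near"];b=R[n,"back"]-R[n,"right"]
    print(n,"yaw",np.degrees(np.arctan2(a[1],a[0])),np.degrees(np.arctan2(b[1],b[0]))-90,np.linalg.norm(a),np.linalg.norm(b))
E
```

```text
knob mid [511.1, 81.2, 187.4]
knob top [512.1, 81.3, 201.0]
tape top [649.8, 111.8, 146.1]
near [538.7, -16.3, 127.1]
right [705.2, -8.8, 127.3]
scene near [531.1, -23.5, 135.0]
scene right [695.3, -16.2, 135.0]
scene back [681.4, 238.6, 135.0]
scene yaw 2.557696752493118 3.1176018503013694 164.4233774012839 255.1981802831053
side near [533.5, -28.7, 135.0]
side right [698.4, -20.5, 135.0]
side back [680.9, 233.3, 135.0]
side yaw 2.817945145770529 3.942248015326925 165.06808196234746 254.41954715765564
```

Yaw comes out at about 3°, with the knob near (511,79,190). I'll go above it with the fingers closing along the box's x, then look with the wrist camera.

>>> send_rows(
  moves=[
    [0.085,[0.028,-0.037,0.007],-0.1],
    [0.085,[0.056,-0.073,0.014],-0.2],
    [0.085,[0.084,-0.11,0.021],-0.31],
    [0.085,[0.112,-0.147,0.028],-0.42],
    [0.085,[0.14,-0.184,0.035],-0.52],
    [0.085,[0.168,-0.22,0.042],-0.63],
    [0.085,[0.196,-0.257,0.049],-0.73],
    [0.085,[0.224,-0.294,0.056],-0.84],
    [0.085,[0.252,-0.33,0.06],-0.95],
    [0.085,[0.27,-0.365,0.06],-1.047],
  ],
)

```text
t: 0.93
tcp_pos: [475.3, 113.9, 289.1]
eef_rot: [0.0, 0.69, 0.724, 0.0]
contact_force: [0.5, 1.5, -0.1]
gripper_width: 85.0
grasp_force: 0.0
```

>>> send_rows(
  moves=[
    [0.085,[0,0,0],0],
    [0.085,[0,0,0],0],
    [0.085,[0,0,0],0],
  ],
)

```text
t: 1.18
tcp_pos: [474.0, 115.7, 288.4]
eef_rot: [-0.0, 0.688, 0.726, -0.0]
contact_force: [-0.8, 0.2, 0.1]
gripper_width: 85.0
grasp_force: 0.0
```

```bash
python3 - <<'E'
from h import *
from cell import manip
s=manip.get_state();print(s["t"],np.round(s["tcp_pos"],1),np.round(s["eef_rot"],3),np.round(s["qpos"],2))
im=0
for n in("wrist","scene","side"):
    p=manip.camera_params(n);im=manip.read_camera(n)
    np.savez(n+"2.npz",im=im,K=p["camera_matrix"],T=p["camera_from_world"])
    print(n,red(im))
    if n=="wrist":
        cv2.imwrite("pics/w2.png",im[:,:,::-1]);print(np.round(p["camera_from_world"],3).tolist(),p["camera_matrix"][0][0])
        d=np.load("wrist2.npz");print("expect knob",proj(d["K"],d["T"],[511,79,205]))
E
```

```text
1.1833 [474.  115.7 288.4] [-0.     0.688  0.726 -0.   ] [0.24 0.19 0.08 1.46 0.   1.76]
wrist [([279, 245, 28, 26, 521], [292.4, 257.5])]
[[0.999, 0.053, -0.001, -478.677], [0.051, -0.955, 0.293, 31.441], [0.015, -0.292, -0.956, 461.291], [0.0, 0.0, 0.0, 1.0]] 315.1171916773938
expect knob [300.32449406 248.78435802]
scene [([237, 170, 7, 6, 34], [239.7, 172.2]), ([349, 174, 8, 7, 48], [352.6, 176.7])]
side [([225, 179, 9, 13, 74], [229.1, 184.1])]
```

View pics/w2.png

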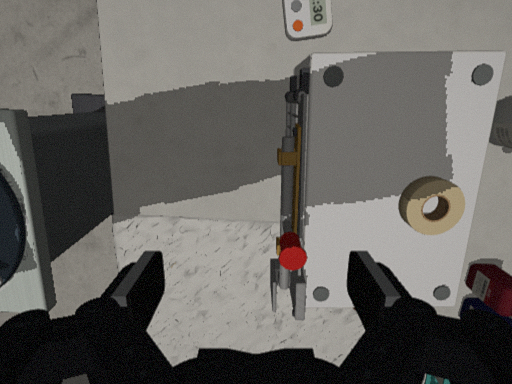

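The wrist view shows the red cap at (292,258) and the bolt running up the image at x≈289. Roof corners are at about (312,52), (505,51) and (306,307).

```bash
python3 - <<'E'
from h import *
d=np.load("wrist2.npz");v=d["K"],d["T"]
r=lambda a:np.round(a,1).tolist()
im=d["im"];h=cv2.cvtColor(im,cv2.COLOR_RGB2HSV)
m=(((h[...,0]<6)|(h[...,0]>174))&(h[...,1]>150)&(h[...,2]>170)).astype(np.uint8)
c=max(cv2.findContours(m,0,2)[0],key=cv2.contourArea);(u,w),rad=cv2.minEnclosingCircle(c)
X=ray(*v,(u,w),207);print("cap",u,w,rad,r(X),"dia",2*rad*np.linalg.norm(X-ray(*v,(u+1,w),207)))
for uv in((312,52),(505,51),(306,307),(457,307)):print("roof",uv,r(ray(*v,uv,135)))
D={n:np.load(n+".npz") for n in("scene","side")}
print("3view",r(tri([(*v,(u,w)),(D["scene"]["K"],D["scene"]["T"],(239.6,170.6)),(D["side"]["K"],D["side"]["T"],(229.4,180.1))])))
for uv in((290,157),(287,285)):print("bolt",r(ray(*v,uv,150)))
t=tri
E
```

```text
Traceback (most recent call last):
ValueError: max() iterable argument is empty
```

```bash
python3 - <<'E'
from h import *
d=np.load("wrist2.npz");v=d["K"],d["T"]
r=lambda a:np.round(a,1).tolist()
u,w,rad=292.5,257.5,13.5
X=ray(*v,(u,w),207);print("cap",r(X),"dia",2*rad*np.linalg.norm(X-ray(*v,(u+1,w),207)))
for uv in((312,52),(505,51),(306,307),(457,307)):print("roof",uv,r(ray(*v,uv,135)))
D={n:np.load(n+".npz") for n in("scene","side")}
print("3view",r(tri([(*v,(u,w)),(D["scene"]["K"],D["scene"]["T"],(239.6,170.6)),(D["side"]["K"],D["side"]["T"],(229.4,180.1))])))
for uv in((290,157),(287,285)):print("bolt",r(ray(*v,uv,150)))
E
```

```text
cap [505.2, 72.1, 207.0] dia 21.391270369482204
roof (312, 52) [516.1, 231.8, 135.0]
roof (505, 51) [682.2, 241.3, 135.0]
roof (306, 307) [536.7, -25.5, 135.0]
roof (457, 307) [702.9, -16.6, 135.0]
3view [506.9, 72.7, 206.6]
bolt [503.2, 142.3, 150.0]
bolt [511.3, 10.6, 150.0]
```

Yaw is about 4° (0.07 rad), and the knob centre is about (506,74,191), which matches its given height. I'll lower over it.

>>> send_rows(
  moves=[
    [0.085,[0.016,-0.021,-0.01],0.015],
    [0.085,[0.032,-0.0415,-0.02],0.015],
    [0.085,[0.032,-0.0415,-0.045],0.015],
    [0.085,[0.032,-0.0415,-0.065],0.015],
    [0.085,[0.032,-0.0415,-0.085],0.015],
    [0.085,[0.032,-0.0415,-0.1],0.015],
    [0.085,[0.032,-0.0415,-0.11],0.015],
    [0.085,[0.032,-0.0415,-0.117],0.015],
    [0.06,[0.032,-0.0415,-0.117],0.015],
    [0.06,[0.032,-0.0415,-0.117],0.015],
  ],
)

```text
t: 2.17
tcp_pos: [506.3, 74.6, 172.2]
eef_rot: [0.0, 0.682, 0.731, 0.0]
contact_force: [-0.9, 0.9, 0.1]
gripper_width: 63.3
grasp_force: 0.0
```

```bash
python3 - <<'E'
from h import *
from cell import manip
s=manip.get_state();print(s["t"],np.round(s["tcp_pos"],1),s["gripper_width"],np.round(s["contact_force"],1))
ims=[]
for n in("wrist","side"):
    p=manip.camera_params(n);im=manip.read_camera(n);ims.append(im);K,T=p["camera_matrix"],p["camera_from_world"]
    print(n,red(im), proj(K,T,[506,72.4,207]), proj(K,T,[506,74,191]))
c=cv2.resize(ims[1][150:250,180:300],None,fx=4,fy=4,interpolation=2)[:384]
cv2.imwrite("pics/w3.png",np.hstack([cv2.resize(ims[0],(400,300)),cv2.resize(c,(384,300))])[:,:,::-1])
E
```

```text
2.1667 [506.3  74.6 172.2] 63.31944372740116 [-0.9  0.9  0.1]
wrist [([227, 278, 55, 45, 1890], [253.8, 300.5])] [255.5688379  300.01989187] [255.78126546 275.16210585]
side [([226, 181, 7, 11, 49], [228.9, 186.0])] [228.55699909 179.55419521] [228.38158522 184.89171481]
```

View pics/w3.png

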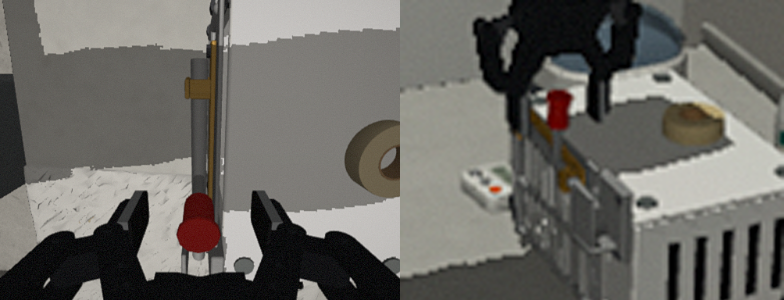

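The knob sits between the fingers and the cap matches its predicted pixel within 2 px. I'll close in two steps so it doesn't get shoved.

>>> send_rows(
  moves=[
    [0.035,[-0.0005,0,0],0],
    [0.025,[-0.0005,0,0],0],
    [0.025,[-0.0005,0,0],0],
    [0.022,[-0.0005,0,0],0],
    [0.01,[-0.0005,0,0],0],
    [0.01,[-0.0005,0,0],0],
    [0.01,[-0.0005,0,0],0],
    [0.01,[-0.0005,0,0],0],
    [0.01,[-0.0005,0,0],0],
    [0.01,[-0.0005,0,0],0],
  ],
)

```text
t: 3.1
tcp_pos: [505.8, 74.1, 172.1]
eef_rot: [0.0, 0.683, 0.731, 0.0]
contact_force: [-1.2, 0.0, 5.7]
gripper_width: 19.5
grasp_force: 58.2
```

>>> send_rows(
  moves=[
    [0.01,[0,0.0009,0.002],0],
    [0.01,[0,0.0018,0.004],0],
    [0.01,[-0.0001,0.0027,0.006],0],
    [0.01,[-0.0002,0.0036,0.008],0],
    [0.01,[-0.0003,0.0045,0.01],0],
    [0.01,[-0.0003,0.0045,0.01],0],
    [0.01,[-0.0003,0.0045,0.01],0],
  ],
)

```text
t: 3.68
tcp_pos: [505.4, 78.7, 181.7]
eef_rot: [0.0, 0.683, 0.731, -0.0]
contact_force: [-0.2, 0.1, -3.7]
gripper_width: 19.4
grasp_force: 58.6
```

```bash
python3 - <<'E'
from h import *
from cell import manip
s=manip.get_state();print({k:np.round(s[k],2).tolist() for k in("t","tcp_pos","contact_force","torque","gripper_width","grasp_force")})
ims=[]
for n in("wrist","side"):
    im=manip.read_camera(n);ims.append(im);print(n,red(im))
c=cv2.resize(ims[1][165:225,210:290],None,fx=5,fy=5,interpolation=2)
cv2.imwrite("pics/w4.png",np.hstack([cv2.resize(ims[0],(400,300)),c])[:,:,::-1])
E
```

```text
{'t': 3.68, 'tcp_pos': [505.42, 78.68, 181.72], 'contact_force': [-0.2, 0.13, -3.73], 'torque': [-0.12, 0.16, -0.03], 'gripper_width': 19.39, 'grasp_force': 58.61}
wrist [([231, 275, 50, 49, 1973], [255.3, 299.4])]
side [([227, 177, 5, 11, 42], [229.1, 182.1])]
```

View pics/w4.png

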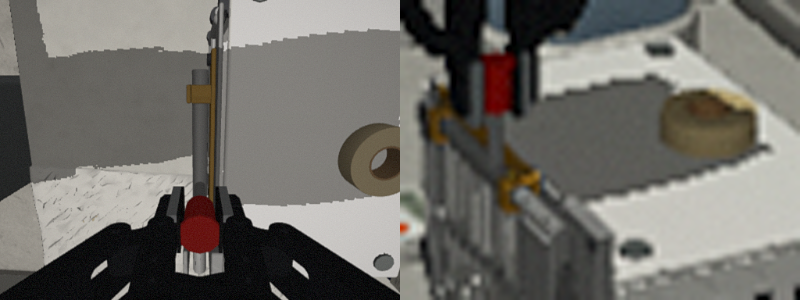

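The knob is gripped and lifted 9.6 mm with a -3.7 N load, and the side view shows the bolt level. Now I'll draw the bolt.

>>> send_rows(
  moves=[
    [0.01,[-0.0002,0.003,0],0],
    [0.01,[-0.0004,0.006,0],0],
    [0.01,[-0.0006,0.009,0],0],
    [0.01,[-0.0008,0.012,0],0],
    [0.01,[-0.001,0.015,0],0],
    [0.01,[-0.001,0.015,0],0],
  ],
)

```text
t: 4.28
tcp_pos: [504.4, 94.4, 181.7]
eef_rot: [-0.0, 0.682, 0.731, 0.0]
contact_force: [-0.4, 0.8, -5.3]
gripper_width: 19.5
grasp_force: 58.6
```

>>> send_rows(
  moves=[
    [0.01,[-0.0002,0.003,0],0],
    [0.01,[-0.0004,0.006,0],0],
    [0.01,[-0.0006,0.009,0],0],
    [0.01,[-0.0008,0.012,0],0],
    [0.01,[-0.001,0.015,0],0],
    [0.01,[-0.0013,0.018,0],0],
    [0.01,[-0.0015,0.021,0],0],
    [0.01,[-0.0017,0.024,0],0],
    [0.01,[-0.0018,0.025,0],0],
    [0.01,[-0.0018,0.025,0],0],
  ],
)

```text
t: 5.12
tcp_pos: [502.7, 119.1, 181.6]
eef_rot: [-0.0, 0.683, 0.731, 0.0]
contact_force: [1.1, 0.8, -7.2]
gripper_width: 19.9
grasp_force: 58.7
```

```bash
python3 - <<'E'
from h import *
from cell import manip
s=manip.get_state();print({k:np.round(s[k],2).tolist() for k in("t","tcp_pos","contact_force","torque","gripper_width","grasp_force")})
ims=[]
for n in("wrist","side"):
    p=manip.camera_params(n);im=manip.read_camera(n);ims.append(im);print(n,red(im))
    if n=="wrist": np.savez("wrist5.npz",im=im,K=p["camera_matrix"],T=p["camera_from_world"])
c=cv2.resize(ims[1][165:225,210:290],None,fx=5,fy=5,interpolation=2)
cv2.imwrite("pics/w5.png",np.hstack([cv2.resize(ims[0],(400,300)),c])[:,:,::-1])
E
```

```text
{'t': 5.12, 'tcp_pos': [502.68, 119.05, 181.64], 'contact_force': [1.09, 0.75, -7.18], 'torque': [0.06, -0.11, -0.03], 'gripper_width': 19.86, 'grasp_force': 58.66}
wrist [([231, 275, 50, 49, 1966], [255.4, 299.3])]
side [([221, 171, 5, 11, 42], [222.6, 176.1])]
```

View pics/w5.png

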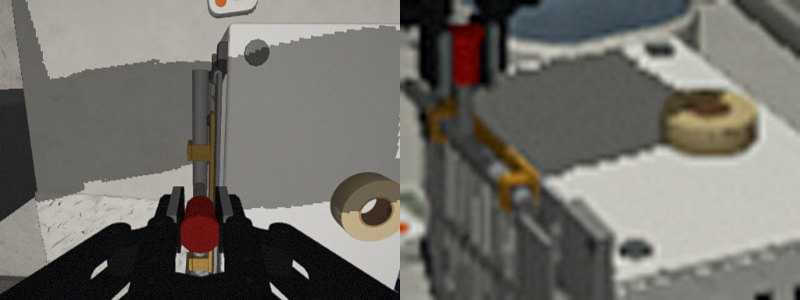

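The bolt is drawn about 40 mm with no resistance, and the knob hasn't slipped (cap still at (255,299)). Next I'll swing the gate in an arc about the hinge near (511,200).

>>> send_rows(
  moves=[
    [0.01,[-0.002,0.0002,0],-0.025],
    [0.01,[-0.004,0.0005,0],-0.05],
    [0.01,[-0.008,0.0012,0],-0.1],
    [0.01,[-0.012,0.0021,0],-0.15],
    [0.01,[-0.0159,0.0033,0],-0.2],
    [0.01,[-0.0159,0.0033,0],-0.2],
  ],
)

```text
t: 5.72
tcp_pos: [487.0, 122.0, 181.9]
eef_rot: [0.0, 0.753, 0.658, 0.0]
contact_force: [6.5, -0.8, -7.8]
gripper_width: 19.7
grasp_force: 58.8
```

>>> send_rows(
  moves=[
    [0.01,[-0.002,0.0006,0],-0.025],
    [0.01,[-0.0039,0.0013,0],-0.05],
    [0.01,[-0.0077,0.0028,0],-0.1],
    [0.01,[-0.0114,0.0045,0],-0.15],
    [0.01,[-0.0114,0.0045,0],-0.15],
    [0.01,[-0.0114,0.0045,0],-0.15],
    [0.01,[-0.0114,0.0045,0],-0.15],
  ],
)

```text
t: 6.3
tcp_pos: [476.3, 126.3, 181.9]
eef_rot: [0.001, 0.799, 0.601, 0.001]
contact_force: [6.1, -1.3, -6.8]
gripper_width: 19.4
grasp_force: 58.9
```

```bash
python3 - <<'E'
from h import *
from cell import manip
s=manip.get_state();print({k:np.round(s[k],2).tolist() for k in("t","tcp_pos","contact_force","torque","gripper_width","grasp_force")})
ims=[]
for n in("wrist","side"):
    p=manip.camera_params(n);im=manip.read_camera(n);ims.append(im);print(n,red(im))
    if n=="wrist": np.savez("wrist6.npz",im=im,K=p["camera_matrix"],T=p["camera_from_world"])
c=cv2.resize(ims[1][165:240,200:300],None,fx=4,fy=4,interpolation=2)
cv2.imwrite("pics/w6.png",np.hstack([cv2.resize(ims[0],(400,300)),c])[:,:,::-1])
E
```

```text
{'t': 6.3, 'tcp_pos': [476.26, 126.3, 181.95], 'contact_force': [6.14, -1.34, -6.79], 'torque': [-0.32, -1.18, 0.09], 'gripper_width': 19.36, 'grasp_force': 58.93}
wrist [([231, 275, 50, 49, 1985], [255.7, 299.1])]
side [([209, 172, 6, 10, 57], [211.6, 176.4])]
```

View pics/w6.png

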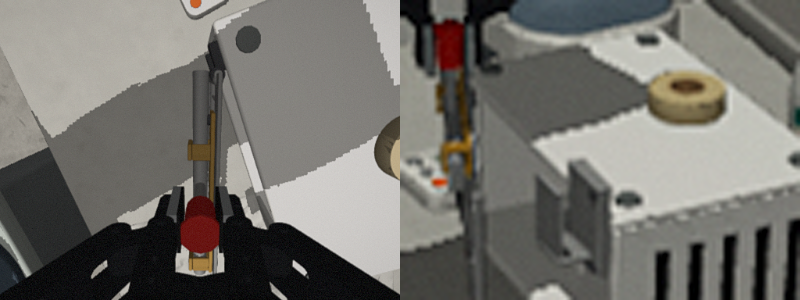

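The gate stands at about 19–20°: the tool turned 20.0° and the bolt is still aligned with it in the wrist view. The keeper is clear, and the tape hasn't moved. One short hold to settle, then hand in.

>>> send_rows(
  moves=[
    [0.01,[0,0,0],0],
    [0.01,[0,0,0],0],
    [0.01,[0,0,0],0],
    [0.01,[0,0,0],0],
    [0.01,[0,0,0],0],
    [0.01,[0,0,0],0],
  ],
)

```text
t: 6.9
tcp_pos: [476.3, 126.2, 181.9]
eef_rot: [0.001, 0.799, 0.601, 0.001]
contact_force: [6.6, -1.5, -6.7]
gripper_width: 19.4
grasp_force: 58.9
```

```bash
python3 - <<'E'
from cell import manip
s=manip.get_state();print(s["tcp_pos"],s["grasp_force"],s["contact_force"])
if s["grasp_force"]>40: print(manip.hand_in())
E
```

```text
[476.2921367  126.2327748  181.93439474] 58.93605887889862 [ 6.59750115 -1.46729647 -6.71553865]
the job is handed in; nothing more can be done
None
```

I handed the job in at about 7 s: bolt lifted and drawn about 40 mm without catching on the keeper, gate held still at about 19–20°, knob still gripped, and the arm kept clear of the bottle, timer and tape.

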